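Close down the gluing bench: check the glue syringes and nest the mixing cups

ROBOT

A 6-joint arm with a two-finger parallel gripper is mounted at the origin on the work surface. World frame = base frame: x ahead of the robot, y to its left, z up, the work surface at z = 0. Lengths are in m, angles in rad, forces in N, time in s.
With the tool pointing down it reaches from about 0.3 to 0.75 m from the base axis. Payload 8.5 kg.
Tool frame: the origin (TCP) lies midway between the tips of the shut fingers; the grasp point (between the pads) lies 19 mm behind it; z points along the fingers, x is the direction in which the jaws open and shut, and the axes are right-handed (so a half turn about z gives the same grasp; the last joint's range is limited). The gripper opens to 85 mm and grips with 20 to 120 N. Pads are 22 mm wide; open, the fingers measure 114 mm over their backs; the gripper's body (76 mm by 85 mm) begins 54 mm behind the grasp point. The pads swing forward as they close: fully open they stand 13 mm farther back than shut.
Start: joints at [0.978, 0.381, 1.297, -0, 1.464, -0.215], TCP at [0.203, 0.511, 0.202] pointing down, gripper open.
Joint ranges: [-3.11, 3.11], [-0.89, 2.33], [0.22, 2.48], [-1.42, 4.56], [0.17, 2.85], [-2.88, 2.88]. Speed limits (rad/s): [2.39, 2.39, 3.14, 3.14, 3.14, 3.14].

INTERFACE

Orientations are given as a rotation vector (axis times angle).
In Python, from cell import env gives the robot as it stands. The module is installed in compiled form; this text tells all that it offers. Calls block until the motion is done:
- env.reach(position, orientation): joint-space move of the TCP to a pose.
- env.move_linear(position, rate=0.15, attitude=None): straight line of the TCP; attitude=None keeps the orientation; rate is the mean speed in m/s.
- env.move_j(angles): joint-space move.
- env.let_go() and env.close(strength=None): open the fingers fully, or close them until they stop; strength is the grip in N (None keeps the last).
- env.hold(seconds).
- env.inverse_kinematics(position, orientation): joint angles nearest the present ones, or None.
- env.sense(): the state.
- env.grab_frame(name): name is "side" or "top" or "wrist"; returns the picture (420x560x3 uint8, red, green, blue); there is no depth.
- env.camera_model(name): a dict with "fx", "fy", "cx", "cy" (pixels), "k1" (the pictures are not rectified: a ray, as slopes to the right and down, at radius r is drawn at 1 + k1 r^2 times it, then the intrinsics apply), "rvec" (rotation vector, rad) and "tvec" (3), from world to camera coordinates, as OpenCV has them. Camera axes: x right, y down, z forward; pixel columns grow to the right and rows downward; lengths in m; the calibration is good to about 2 mm. A picture is of the moment at which its call begins: read the wrist's pose just before it. camera_model takes no time and is no camera call; for the wrist camera it gives the pose at the moment of the call.
A pose or a line that the arm cannot do raises env.Unreachable and nothing moves.
- env.hand_in(): hands the job in, once; it reports no verdict.
Trained networks look in the newest picture that a camera, given by its name, has taken for a name from the list of things; names that differ only in an ending like _2 or _b are one class to them, and where a whole thing is asked for, a point or a joint stands for the part that bears it (a point fixed in the world has none). Each returns a list of dicts, best first, with "confidence" (0 to 1); they miss things now and then, are a little off and sometimes report something else, mostly with a low value. They report only what shows in the picture. A call takes as long as a camera call.
- env.boxes_of(name, camera): "rect" ([left, top, right, bottom] as shares, 0 to 1, of the picture: columns of its width, rows of its height, round what is visible of it).
The state is a dict: "time_s": time; "joint_positions": joint angles; "qd": joint speeds; "effort": joint torques, N m; "ee_pos": TCP position; "tcp_rot": TCP orientation; "wrist_force": force on the tool from outside, world axes, zero at the start; "wrist_torque": the same for the moment, N m; "opening": opening from 0.0 (shut) to 1.0 (fully open).
Only numpy, scipy, OpenCV 4.12 (cv2) and the standard library are available. Lean on these libraries where they do the work, as an engineer would, in place of code of your own. Each camera call takes 0.05 s, during which the arm holds its last target.

TASK

Close down the gluing bench for the night: push the plunger of every glue syringe in the rack down as far as it will go; leave those that run fully home standing in the rack with the plunger home, and put those that jam part-way into the steel scrap tin. Nest the three mixing cups upright inside one another in size order, the large one standing on the bench. Leave the shoe last, the jar and the brush alone.

Things in the scene. Friction and masses are not known exactly. Their poses are not given: they have to be found in the camera images.
- syringe_a_mid (a point): Centre of a glue syringe standing in the rack (may be absent), 75 g: clear barrel 28 mm across, 86 mm long, flat black cap below, black square grip 34 x 34 mm, 16 mm thick on top; 100 mm high without the plunger. The point is on its axis, 50 mm above its underside, 42 mm below the grip's middle; z runs up the axis, x and y square to the grip's sides. It may be sound or jam: only pushing tells.
- plunger_a (a joint): How far in (m) this plunger is: 0 out, 0.036 fully home. Top of its white thumb disc (26 mm across, 5 thick, 8 mm rod): 94 mm above the syringe's centre at 0, 58 mm at home. About 3 N of drag; stays where left. A jamming one goes in freely at first, then stops dead 10 to 20 mm in: 10 N is enough to tell.
- syringe_b_mid (a point): Centre of a glue syringe standing in the rack (may be absent), 75 g: clear barrel 28 mm across, 86 mm long, flat black cap below, black square grip 34 x 34 mm, 16 mm thick on top; 100 mm high without the plunger. The point is on its axis, 50 mm above its underside, 42 mm below the grip's middle; z runs up the axis, x and y square to the grip's sides. It may be sound or jam: only pushing tells.
- plunger_b (a joint): How far in (m) this plunger is: 0 out, 0.036 fully home. Top of its white thumb disc (26 mm across, 5 thick, 8 mm rod): 94 mm above the syringe's centre at 0, 58 mm at home. About 3 N of drag; stays where left. A jamming one goes in freely at first, then stops dead 10 to 20 mm in: 10 N is enough to tell.
- syringe_c_mid (a point): Centre of a glue syringe standing in the rack (may be absent), 75 g: clear barrel 28 mm across, 86 mm long, flat black cap below, black square grip 34 x 34 mm, 16 mm thick on top; 100 mm high without the plunger. The point is on its axis, 50 mm above its underside, 42 mm below the grip's middle; z runs up the axis, x and y square to the grip's sides. It may be sound or jam: only pushing tells.
- plunger_c (a joint): How far in (m) this plunger is: 0 out, 0.036 fully home. Top of its white thumb disc (26 mm across, 5 thick, 8 mm rod): 94 mm above the syringe's centre at 0, 58 mm at home. About 3 N of drag; stays where left. A jamming one goes in freely at first, then stops dead 10 to 20 mm in: 10 N is enough to tell.
- syringe_d_mid (a point): Centre of a glue syringe standing in the rack (may be absent), 75 g: clear barrel 28 mm across, 86 mm long, flat black cap below, black square grip 34 x 34 mm, 16 mm thick on top; 100 mm high without the plunger. The point is on its axis, 50 mm above its underside, 42 mm below the grip's middle; z runs up the axis, x and y square to the grip's sides. It may be sound or jam: only pushing tells.
- plunger_d (a joint): How far in (m) this plunger is: 0 out, 0.036 fully home. Top of its white thumb disc (26 mm across, 5 thick, 8 mm rod): 94 mm above the syringe's centre at 0, 58 mm at home. About 3 N of drag; stays where left. A jamming one goes in freely at first, then stops dead 10 to 20 mm in: 10 N is enough to tell.
- syringe_e_mid (a point): Centre of a glue syringe standing in the rack (may be absent), 75 g: clear barrel 28 mm across, 86 mm long, flat black cap below, black square grip 34 x 34 mm, 16 mm thick on top; 100 mm high without the plunger. The point is on its axis, 50 mm above its underside, 42 mm below the grip's middle; z runs up the axis, x and y square to the grip's sides. It may be sound or jam: only pushing tells.
- plunger_e (a joint): How far in (m) this plunger is: 0 out, 0.036 fully home. Top of its white thumb disc (26 mm across, 5 thick, 8 mm rod): 94 mm above the syringe's centre at 0, 58 mm at home. About 3 N of drag; stays where left. A jamming one goes in freely at first, then stops dead 10 to 20 mm in: 10 N is enough to tell.
- syringe_f_mid (a point): Centre of a glue syringe standing in the rack (may be absent), 75 g: clear barrel 28 mm across, 86 mm long, flat black cap below, black square grip 34 x 34 mm, 16 mm thick on top; 100 mm high without the plunger. The point is on its axis, 50 mm above its underside, 42 mm below the grip's middle; z runs up the axis, x and y square to the grip's sides. It may be sound or jam: only pushing tells.
- plunger_f (a joint): How far in (m) this plunger is: 0 out, 0.036 fully home. Top of its white thumb disc (26 mm across, 5 thick, 8 mm rod): 94 mm above the syringe's centre at 0, 58 mm at home. About 3 N of drag; stays where left. A jamming one goes in freely at first, then stops dead 10 to 20 mm in: 10 N is enough to tell.
- rack: Wooden rack, fixed to the bench: block 76 mm (x) by 360 mm (y), 55 mm high, with a row of six square pockets 32 mm wide, 58 mm apart along its y, centred; pocket floors 8 mm above the bench. Some pockets are empty. Origin at the centre of its underside.
- cup_large_mid (a point): Centre, half-way up, of the large open aluminium mixing cup standing on the bench: 76 mm across the rim, 66 mm across the base, 48 mm high, wall 3 mm, floor 4 mm thick; z up along its axis.
- cup_mid_mid (a point): Centre, half-way up, of the middle open aluminium mixing cup standing on the bench: 54 mm across the rim, 44 mm across the base, 56 mm high, wall 3 mm, floor 4 mm thick; z up along its axis.
- cup_small_mid (a point): Centre, half-way up, of the small open aluminium mixing cup standing on the bench: 36 mm across the rim, 28 mm across the base, 64 mm high, wall 3 mm, floor 4 mm thick; z up along its axis.
- tin: Open dark steel scrap tin, fixed to the bench, left or right of the work: 180 mm (x) by 150 mm (y), 80 mm high, wall 4 mm. Origin at the centre of its underside, z up.
- last: Wooden shoe last, 200 x 62 mm, 90 mm high, to be left alone. Origin under its centre, toe to its x.
- jar: Closed amber glass jar, 68 mm across, 85 mm high, beyond one end of the rack, to be left alone. Origin at the centre of its underside.
- brush: Glue brush with a wooden handle, 160 mm long, lying on the bench, to be left alone. Its length is along its x.

How it is judged:
On the way:
1. every plunger has been pushed as far as it goes: home, or to where it jams (value of joint each of plunger_a, plunger_d, plunger_f above 0.033 m and value of joint plunger_b above 0.008 m and value of joint plunger_c above 0.018 m and value of joint plunger_e above 0.013 m), for 0.2 s.
At the end, for the whole second after the job is handed in: Sound syringes stand in the rack, plungers within 3 mm of home; jamming ones, pushed to within 2 mm of the jam, have their centres inside the tin, under 90 mm up; small cup in middle cup in large cup, each seated within 5 mm and 14 mm of centre, upright; the large one on the bench (all of step 1 and z of syringe_a_mid in the frame of rack between 0.05 and 0.066 m and x of syringe_a_mid in the frame of rack between -0.015 and 0.015 m and y of syringe_a_mid in the frame of rack between -0.165 and 0.165 m and angle between each of syringe_a_mid, syringe_d_mid, syringe_f_mid's own z axis and vertical below 0.15 rad and z of syringe_d_mid in the frame of rack between 0.05 and 0.066 m and x of syringe_d_mid in the frame of rack between -0.015 and 0.015 m and y of syringe_d_mid in the frame of rack between -0.165 and 0.165 m and z of syringe_f_mid in the frame of rack between 0.05 and 0.066 m and x of syringe_f_mid in the frame of rack between -0.015 and 0.015 m and y of syringe_f_mid in the frame of rack between -0.165 and 0.165 m and x of syringe_b_mid in the frame of tin between -0.09 and 0.09 m and y of syringe_b_mid in the frame of tin between -0.075 and 0.075 m and z of each of syringe_b_mid, syringe_c_mid, syringe_e_mid in the frame of tin below 0.09 m and x of syringe_c_mid in the frame of tin between -0.09 and 0.09 m and y of syringe_c_mid in the frame of tin between -0.075 and 0.075 m and x of syringe_e_mid in the frame of tin between -0.09 and 0.09 m and y of syringe_e_mid in the frame of tin between -0.075 and 0.075 m and horizontal distance between cup_mid_mid and cup_large_mid below 0.014 m and z of cup_mid_mid in the frame of cup_large_mid between 0.003 and 0.013 m and angle between each of cup_mid_mid, cup_small_mid's own z axis and vertical below 0.2 rad and horizontal distance between cup_small_mid and cup_mid_mid below 0.014 m and z of cup_small_mid in the frame of cup_mid_mid between 0.003 and 0.013 m and angle between cup_large_mid's own z axis and vertical below 0.1 rad and height (world z) of cup_large_mid below 0.03 m); the robot touches nothing.
It fails at once if a bystander (shoe last, jar or brush) is moved more than 30 mm (distance of any of last, jar, brush from where it was at the start of the episode above 0.03 m).
Of syringe_a, syringe_b, syringe_c, syringe_d, syringe_e, syringe_f only 4 to 5 are there at a start; the rules pass over those that are not, and their reading is None.
At some moment in a run one of cup_large, cup_mid may be knocked a few centimetres aside while the robot is not near it.
It also fails if it takes over 210 s, if anything falls off the work surface, if the arm or the gripper's body presses on something with over 40 N, if the wrist force passes 120 N, or if a joint passes its speed limit or range.

## Working session

There is one attempt and no reset: what is moved stays moved. The work goes in short steps, each a Python script; the robot and the scene stay as the last script left them, time stands still between calls to the robot, and variables do not carry over. Pictures are saved under pics/ and viewed, and the job is handed in when it is done.

```bash
mkdir -p pics; ls; cat > h.py <<'E'
import numpy as np, cv2
from cell import env
def shot(cam,fn=None):
    im=env.grab_frame(cam)
    if fn: cv2.imwrite('pics/'+fn,im[:,:,::-1])
    return im
E
python3 - <<'E'
from h import *
for c in ["side","top","wrist"]:
    print(c,{k:np.round(v,4).tolist() for k,v in env.camera_model(c).items()})
    shot(c,c+'0.png')
    for n in ["syringe_a_mid","rack","cup_large_mid","cup_mid_mid","cup_small_mid","tin","last","jar","brush"]:
        print(n,[(np.round(np.array(b['rect'])*[560,420,560,420],0).astype(int).tolist(),round(b['confidence'],2)) for b in env.boxes_of(n,c)][:7])
print(env.sense())
E
```

```text
pics
side {'fx': 386.9757, 'fy': 386.9757, 'cx': 283.9725, 'cy': 208.9022, 'k1': -0.0991, 'rvec': [0.063, -2.8272, 1.3122], 'tvec': [0.5592, 0.103, 0.9076]}
syringe_a_mid []
rack [([208, 191, 270, 322], 0.79), ([233, 213, 245, 227], 0.27)]
cup_large_mid [([309, 181, 337, 216], 0.66)]
cup_mid_mid [([234, 156, 281, 168], 0.64), ([324, 267, 350, 304], 0.58)]
cup_small_mid [([318, 226, 330, 256], 0.63), ([253, 165, 263, 181], 0.42)]
tin [([284, 130, 352, 185], 0.58)]
last [([263, 362, 389, 420], 0.57)]
jar [([192, 334, 237, 390], 0.87), ([219, 254, 230, 272], 0.51)]
brush [([264, 363, 392, 420], 0.6), ([233, 157, 281, 167], 0.59)]
top {'fx': 411.1054, 'fy': 411.1054, 'cx': 278.996, 'cy': 206.0723, 'k1': -0.0573, 'rvec': [2.1116, -2.1625, 0.1496], 'tvec': [0.0095, 0.5793, 0.9084]}
syringe_a_mid [([316, 168, 337, 188], 0.72), ([103, 209, 138, 303], 0.35)]
rack [([186, 160, 342, 201], 0.66)]
cup_large_mid [([325, 240, 361, 274], 0.94), ([410, 141, 434, 206], 0.57)]
cup_mid_mid [([208, 253, 228, 281], 0.86)]
cup_small_mid [([271, 246, 285, 262], 0.59)]
tin [([391, 204, 479, 296], 0.88)]
last
[... 466 characters left out ...]
ar []
brush []
{'time_s': 1.5, 'joint_positions': array([ 9.77727883e-01,  3.80600652e-01,  1.29738511e+00, -3.06575618e-05,
        1.46357074e+00, -2.15328781e-01]), 'qd': array([-2.17392168e-04,  1.45962909e-03, -6.17883055e-04,  1.62293290e-04,
        4.91755134e-05,  2.80368658e-04]), 'effort': array([-7.86258124e-05, -4.48320615e+01, -2.31461245e+01, -1.89883913e-04,
        5.60097760e-04, -1.44132855e-05]), 'ee_pos': array([0.20287331, 0.51121072, 0.20182708]), 'tcp_rot': array([2.59899580e+00, 1.76486032e+00, 7.05263056e-05]), 'wrist_force': array([-0.95859669,  0.0128198 ,  0.73765638]), 'wrist_torque': array([-0.03942074, -0.00504427,  0.02551045]), 'opening': 1.0006601820068883}
```

View pics/top0.png

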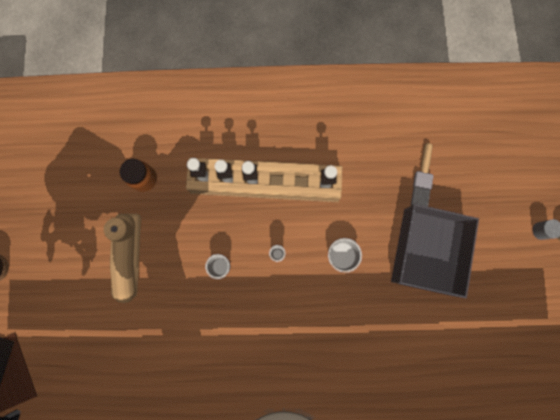

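View pics/side0.png

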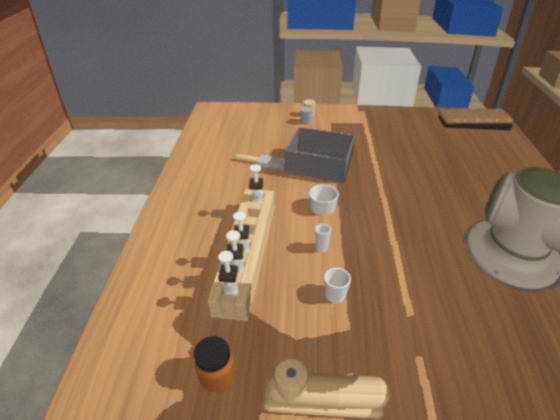

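View pics/wrist0.png

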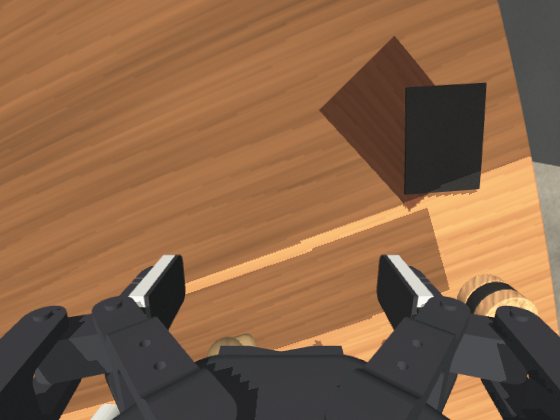

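Top view: rack at cols 187–341 with four syringes (discs about 193, 221, 248, 331; rows 164–172) and two empty pockets. The cups are at (218,267), (277,254) and (345,256). The tin is at right, with the brush against its far side; the last and jar are at left. Next I'll localise these.

```bash
cat >> h.py <<'E'
def ray(cam,uv,cm=None):
    m=cm or env.camera_model(cam)
    K=np.array([[m['fx'],0,m['cx']],[0,m['fy'],m['cy']],[0,0,1]])
    p=cv2.undistortPoints(np.array(uv,float).reshape(-1,1,2),K,np.array([m['k1'],0,0,0,0.])).reshape(-1,2)
    R,_=cv2.Rodrigues(np.array(m['rvec'],float)); t=np.array(m['tvec'],float).ravel()
    d=np.c_[p,np.ones(len(p))]@R
    return -R.T@t,d
def atz(cam,uv,z,cm=None):
    c,d=ray(cam,uv,cm); s=(z-c[2])/d[:,2]
    return c+d*s[:,None]
def proj(cam,P,cm=None):
    m=cm or env.camera_model(cam)
    K=np.array([[m['fx'],0,m['cx']],[0,m['fy'],m['cy']],[0,0,1]])
    return cv2.projectPoints(np.array(P,float).reshape(-1,1,3),np.array(m['rvec'],float),np.array(m['tvec'],float),K,np.array([m['k1'],0,0,0,0.]))[0].reshape(-1,2)
E
python3 - <<'E'
from h import *
im=cv2.imread('pics/top0.png')
cv2.imwrite('pics/t_rack.png',cv2.resize(im[150:210,180:350],None,fx=4.5,fy=4.5,interpolation=cv2.INTER_CUBIC))
cv2.imwrite('pics/t_cups.png',cv2.resize(im[200:305,200:490],None,fx=2.7,fy=2.7,interpolation=cv2.INTER_CUBIC))
print('cam',ray('top',[[280,200]])[0],ray('side',[[280,200]])[0])
f=lambda n,uv,z:print(n,np.round(atz('top',uv,z),3).tolist())
f('discs',[[193,164],[221,166],[248,168],[331,172]],.152)
f('rack corners?',[[187,190],[341,198],[342,165],[187,160]],.055)
f('cupL',[[345,255]],.048);f('cupM',[[218,266]],.056);f('cupS',[[277,253]],.064)
f('tin',[[411,205],[478,217],[467,295],[392,283]],.08)
f('brush',[[427,143],[419,205]],.01);f('last',[[117,228],[122,298]],.09);f('jar',[[134,172]],.085)
E
```

```text
cam [ 0.43548421 -0.01376976  0.98544407] [0.52598722 0.652039   0.66718596]
discs [[0.657, 0.173, 0.152], [0.651, 0.114, 0.152], [0.645, 0.057, 0.152], [0.632, -0.115, 0.152]]
rack corners? [[0.621, 0.208, 0.055], [0.593, -0.147, 0.055], [0.671, -0.153, 0.055], [0.692, 0.209, 0.055]]
cupL [[0.463, -0.151, 0.048]]
cupM [[0.445, 0.136, 0.056]]
cupS [[0.471, 0.002, 0.064]]
tin [[0.569, -0.299, 0.08], [0.538, -0.449, 0.08], [0.368, -0.409, 0.08], [0.399, -0.246, 0.08]]
brush [[0.733, -0.373, 0.01], [0.579, -0.341, 0.01]]
last [[0.532, 0.356, 0.09], [0.379, 0.34, 0.09]]
jar [[0.66, 0.323, 0.085]]
```

View pics/t_rack.png

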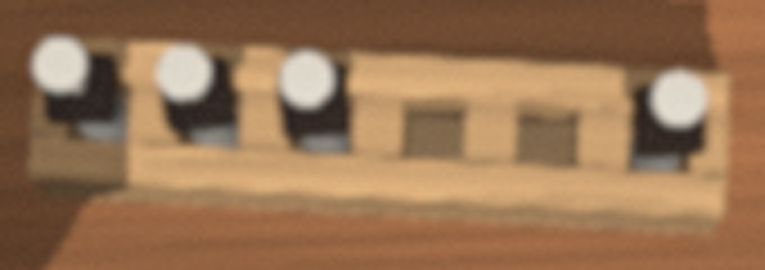

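View pics/t_cups.png

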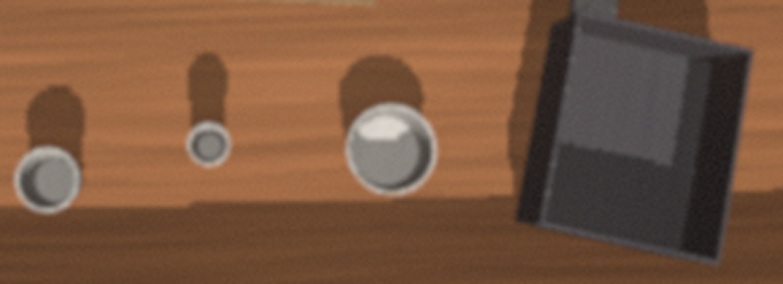

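```bash
cat >> h.py <<'E'
def down(phi):
    c,s=np.cos(phi),np.sin(phi)
    R=np.array([[c,s,0],[s,-c,0],[0,0,-1.]])
    return cv2.Rodrigues(R)[0].ravel()
def best(pos,phi):
    o=[]
    for k in (-1,0,1):
        q=env.inverse_kinematics(pos,down(phi+k*np.pi))
        if q is not None: o.append((abs(q[5]),phi+k*np.pi))
    return min(o)[1]
def st(): 
    s=env.sense(); return round(s['time_s'],1),np.round(s['ee_pos'],4).tolist(),np.round(s['wrist_force'],1).tolist(),round(s['opening'],3)
YAW=-0.0866
D=np.array([[193.3,164.4],[221.1,166.4],[248.4,167.6],[331.1,171.8]])
E
python3 - <<'E'
from h import *
d=atz('top',D,.152)
print(np.round(d,4).tolist()); print(proj('side',d).round(1).tolist())
for n,p in dict(L=[.463,-.151,.048],M=[.445,.136,.056],S=[.471,.002,.064]).items(): print(n,proj('side',p).round(1).tolist())
im=cv2.imread('pics/side0.png')
cv2.imwrite('pics/s_rack.png',cv2.resize(im[150:330,200:360],None,fx=3.3,fy=3.3,interpolation=cv2.INTER_CUBIC))
print(best([.657,.173,.2],YAW),best([.47,-.35,.2],YAW))
E
```

```text
[[0.6557, 0.1722, 0.152], [0.6497, 0.1136, 0.152], [0.6456, 0.0565, 0.152], [0.6322, -0.1152, 0.152]]
[[226.6, 253.1], [234.5, 231.1], [240.5, 212.0], [255.6, 165.3]]
L [[323.6, 192.3]]
M [[337.0, 275.7]]
S [[322.6, 227.7]]
-0.0866 -0.0866
```

View pics/s_rack.png

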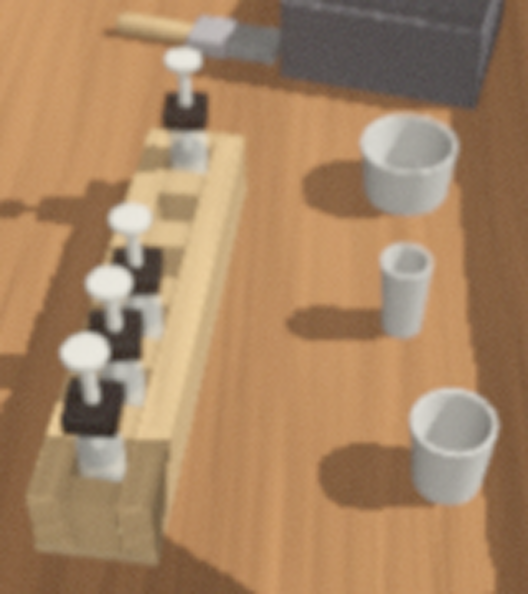

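```bash
python3 - <<'E'
from h import *
phi=-0.0866
env.reach([.56,.06,.32],down(phi)); print(st())
cm=env.camera_model('wrist'); shot('wrist','w1.png')
import pickle; pickle.dump(cm,open('cm1.pkl','wb'))
d=atz('top',D,.152); print(proj('wrist',d,cm).round(1).tolist())
for n,p in dict(L=[.463,-.151,.048],M=[.445,.136,.056],S=[.471,.002,.064]).items(): print(n,proj('wrist',p,cm).round(1).tolist())
print(ray('wrist',[[280,206]],cm))
E
```

```text
(3.6, [0.5598, 0.0609, 0.3199], [0.1, -0.1, 0.8], 1.002)
[[367.5, 63.7], [363.3, 124.6], [360.8, 179.6], [352.3, 320.0]]
L [[230.3, 308.4]]
M [[188.1, 119.9]]
S [[220.1, 217.6]]
(array([0.56576212, 0.12587549, 0.49260513]), array([[-0.02424017, -0.25786655, -0.96587819]]))
```

View pics/w1.png

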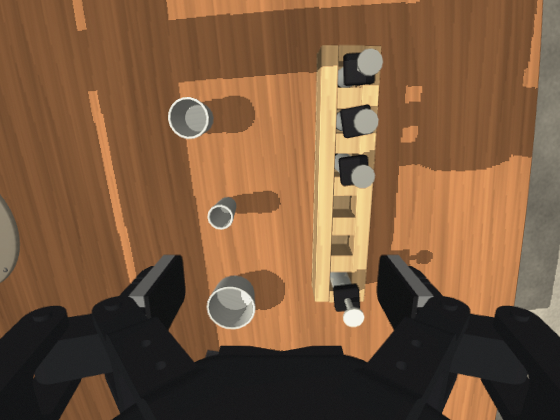

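Wrist view: discs at (370,62), (366,121), (362,177) and (353,317); cups at (189,118), (220,217) and (231,308). All are within 3 mm of the top-camera estimate. I'll fuse the views and push.

```bash
cat > p0.py <<'E'
from h import *
import pickle
from scipy.optimize import least_squares
cm=pickle.load(open('cm1.pkl','rb')); ct=env.camera_model('top'); cs=env.camera_model('side')
W=[[370,62],[366.5,121],[362,176.5],[353,317]]; S=[[226.1,257],[233.3,236],[239.7,216.7],[255.8,168.5]]
P=[]
for w,t,s in zip(W,D,S):
    r=least_squares(lambda p:np.concatenate([(proj('w',[*p,.152],cm)-w).ravel(),(proj('t',[*p,.152],ct)-t).ravel(),.5*(proj('s',[*p,.152],cs)-s).ravel()]),[.64,0])
    P.append(r.x)
P=np.array(P); np.save('disc.npy',P)
E
cat >> h.py <<'E'
def fz(): return env.sense()['wrist_force'][2]
def push(p,z0=.152):
    phi=YAW
    env.reach([*p,z0+.03],down(phi)); env.hold(.2)
    b=fz(); t0=env.sense()['time_s']
    env.move_linear([*p,z0-.006],rate=.06); print('contact',round(fz()-b,1))
    z=z0-.006; log=[]
    while z>z0-.045:
        z-=.0015
        env.move_linear([*p,z],rate=.03)
        f=fz()-b; log.append((round(z*1000,1),round(env.sense()['ee_pos'][2]*1000,1),round(f,1)))
        if f>13: break
    env.hold(.2); print(round(fz()-b,1),log)
    env.move_linear([*p,z0+.03],rate=.2); print(st())
E
python3 p0.py; python3 - <<'E'
from h import *
P=np.load('disc.npy'); print(P.round(4).tolist())
env.close(30); print(st())
push(P[0])
shot('side','s2.png')
E
```

```text
[[0.6577, 0.1736], [0.6524, 0.1167], [0.6467, 0.0594], [0.6328, -0.1121]]
(4.4, [0.56, 0.06, 0.32], [0.3, -0.3, 0.2], 0.004)
contact -0.3
6.1 [(144.5, np.float64(144.7), np.float64(1.1)), (143.0, np.float64(142.9), np.float64(0.5)), (141.5, np.float64(141.3), np.float64(-0.0)), (140.0, np.float64(139.9), np.float64(0.7)), (138.5, np.float64(138.4), np.float64(1.1)), (137.0, np.float64(136.9), np.float64(-0.4)), (135.5, np.float64(135.4), np.float64(0.4)), (134.0, np.float64(133.9), np.float64(0.0)), (132.5, np.float64(132.4), np.float64(-0.1)), (131.0, np.float64(130.9), np.float64(1.2)), (129.5, np.float64(129.4), np.float64(0.0)), (128.0, np.float64(127.9), np.float64(0.2)), (126.5, np.float64(126.4), np.float64(0.6)), (125.0, np.float64(124.9), np.float64(0.4)), (123.5, np.float64(123.4), np.float64(0.2)), (122.0, np.float64(121.9), np.float64(0.5)), (120.5, np.float64(120.4), np.float64(0.3)), (119.0, np.float64(119.0), np.float64(0.6)), (117.5, np.float64(117.6), np.float64(1.8)), (116.0, np.float64(115.9), np.float64(1.7)), (114.5, np.float64(114.3), np.float64(1.5)), (113.0, np.float64(112.8), np.float64(2.5)), (111.5, np.float64(111.3), np.float64(1.4)), (110.0, np.float64(109.8), np.float64(1.6)), (108.5, np.float64(108.3), np.float64(1.3)), (107.0, np.float64(107.6), np.float64(5.9))]
(13.4, [0.6573, 0.1736, 0.1811], [-0.2, 0.6, -0.0], -0.003)
```

```bash
python3 - <<'E'
from h import *
import cv2
im=cv2.imread('pics/side0.png');i2=cv2.imread('pics/s2.png')
a=np.hstack([x[150:330,200:300] for x in(im,i2)])
cv2.imwrite('pics/cmp.png',cv2.resize(a,None,fx=3.3,fy=3.3,interpolation=cv2.INTER_CUBIC))
shot('wrist','w2.png')
E
```

```text
(no output)
```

View pics/cmp.png

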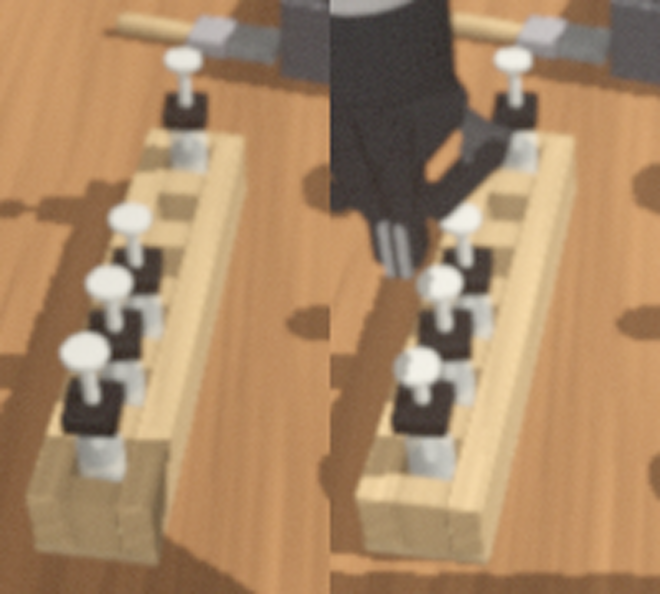

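View pics/w2.png

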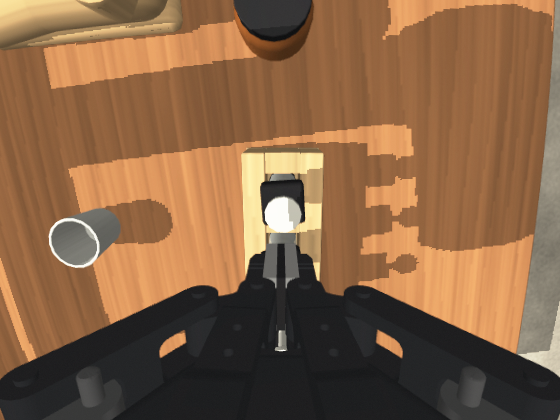

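```bash
python3 - <<'E'
from h import *
P=np.load('disc.npy'); e=env.sense()['ee_pos']
for c in('wrist','side','top'): print(c,proj(c,[e,[*P[0],.116],[*P[0],.152]]).round(1).tolist())
env.reach([.5,.1736,.25],down(YAW))
shot('top','t3.png');shot('side','s3.png');shot('wrist','w3.png')
im=cv2.imread('pics/t3.png');i2=cv2.imread('pics/s3.png')
cv2.imwrite('pics/c3.png',np.hstack([cv2.resize(im[140:220,180:260],None,fx=4.5,fy=4.5,interpolation=cv2.INTER_CUBIC),cv2.resize(i2[220:300,200:280],None,fx=4.5,fy=4.5,interpolation=cv2.INTER_CUBIC)]))
e=env.sense()['ee_pos']
for c in('wrist','side','top'): print(c,proj(c,[e,[*P[0],.116],[*P[0],.152]]).round(1).tolist())
E
```

```text
wrist [[280.0, 238.4], [281.4, 208.1], [281.3, 222.8]]
side [[224.2, 242.7], [227.4, 266.7], [225.4, 253.6]]
top [[189.6, 160.3], [196.3, 167.7], [192.6, 163.5]]
wrist [[280.0, 238.4], [442.5, 175.3], [462.4, 182.5]]
side [[314.1, 216.0], [227.4, 266.7], [225.4, 253.6]]
top [[180.1, 234.3], [196.3, 167.7], [192.6, 163.5]]
```

View pics/c3.png

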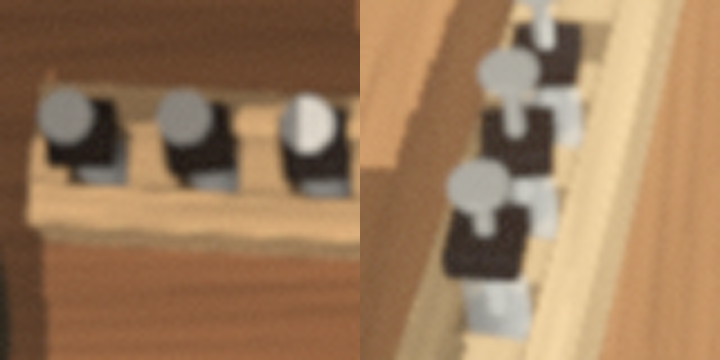

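View pics/w3.png

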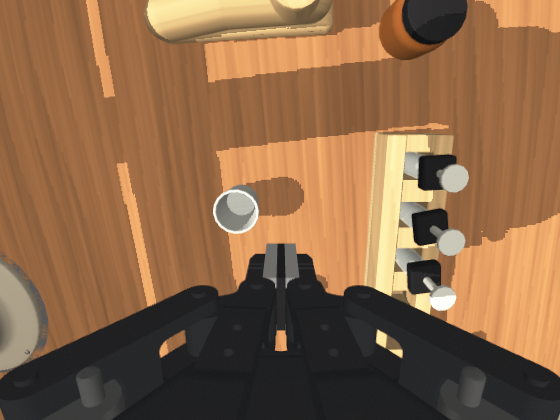

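```bash
cat > tri.py <<'E'
from h import *
from scipy.optimize import least_squares
def tri(obs):
    # obs list of (cm,uv,w)
    f=lambda p:np.concatenate([w*(proj('',p,c)-uv).ravel() for c,uv,w in obs])
    r=least_squares(f,[.6,0,.1]); return r.x,r.fun
E
python3 - <<'E'
from tri import *
import pickle
cm=pickle.load(open('cm1.pkl','rb')); ct=env.camera_model('top'); cs=env.camera_model('side'); c3=env.camera_model('wrist')
W=[[370,62],[366.5,121],[362,176.5],[353,317]]; S=[[226.1,257],[233.3,236],[239.7,216.7],[255.8,168.5]]
for w,t,s in zip(W,D,S):
    for ws in (1,0):
        x,r=tri([(cm,w,1),(ct,t,1),(cs,s,ws)]);print(x.round(4),r.round(1))
print('after')
x,r=tri([(c3,[454,178],1),(ct,[194.7,165.8],1),(cs,[226.3,261.3],1)]);print(x.round(4),r.round(1))
x,r=tri([(c3,[451,242],1),(ct,[180+185/4.5,140+117/4.5],1),(cs,[200+149/4.5,220+71/4.5],1)]);print(x.round(4),r.round(1))
# cups
for w,t,s in [([189,118],[217.8,266.7],[337.6,279.7]),([220.5,217],[277.2,253.4],[323,228.5]),([231,308],[345,255],[323.6,194])]:
    x,r=tri([(cm,w,1),(ct,t,1),(cs,s,1)]);print('cup',x.round(4),r.round(1))
E
```

```text
[0.6593 0.1745 0.1445] [-1.   0.2 -0.3 -0.7 -1.2 -0.2]
[0.6617 0.1756 0.1372] [-0.5  0.  -0.1 -1.  -0.   0. ]
[0.6546 0.1164 0.1416] [-1.   0.3 -0.6 -1.  -1.1 -0.1]
[0.6573 0.1165 0.1332] [-0.6 -0.   0.  -1.2 -0.   0. ]
[0.6492 0.0575 0.1402] [-0.5  0.  -0.  -0.3 -0.6 -0.1]
[0.6496 0.0575 0.14  ] [-0.2 -0.   0.  -0.4 -0.  -0. ]
[ 0.6343 -0.1168  0.143 ] [-0.4 -0.3  0.2 -0.  -0.8 -0.5]
[ 0.6344 -0.1161  0.1446] [-0.1 -0.   0.  -0.2 -0.  -0. ]
after
[0.6593 0.1741 0.1334] [-0.7 -0.1 -0.4 -0.8 -0.7 -0.6]
[0.6544 0.1158 0.1431] [-0.7 -0.1 -0.4 -0.7 -0.8 -0.7]
cup [0.4434 0.1384 0.0458] [-0.2  0.2 -0.2 -0.1 -0.2  0.1]
cup [0.4705 0.0018 0.0608] [-0.4  0.1  0.1 -0.3 -0.3  0.2]
cup [ 0.4629 -0.1529  0.0426] [-0.1 -0.5  0.4  0.1 -0.1 -0.5]
```

```bash
python3 - <<'E'
from h import *
e=env.sense()['ee_pos'];print(e)
for dz in(0,.02,.034,.05): print(dz,[proj(c,e+[0,0,dz]).round(0).tolist() for c in('side','top')],proj('wrist',e+[0,.011,dz]).round(0).tolist())
i2=cv2.imread('pics/s3.png').copy()
for dz,c in((0,(0,0,255)),(.034,(0,255,0))):
    u=proj('side',e+[0,0,dz])[0]; cv2.circle(i2,tuple(int(round(v)) for v in u),2,c,-1)
cv2.imwrite('pics/c4.png',cv2.resize(i2[60:260,220:420],None,fx=3,fy=3,interpolation=cv2.INTER_CUBIC))
E
```

```text
[0.50103097 0.17339633 0.24863828]
0 [[[314.0, 216.0]], [[180.0, 234.0]]] [[278.0, 220.0]]
0.02 [[[315.0, 207.0]], [[177.0, 233.0]]] [[278.0, 232.0]]
0.034 [[[315.0, 200.0]], [[175.0, 233.0]]] [[278.0, 242.0]]
0.05 [[[316.0, 192.0]], [[173.0, 232.0]]] [[277.0, 257.0]]
```

View pics/c4.png

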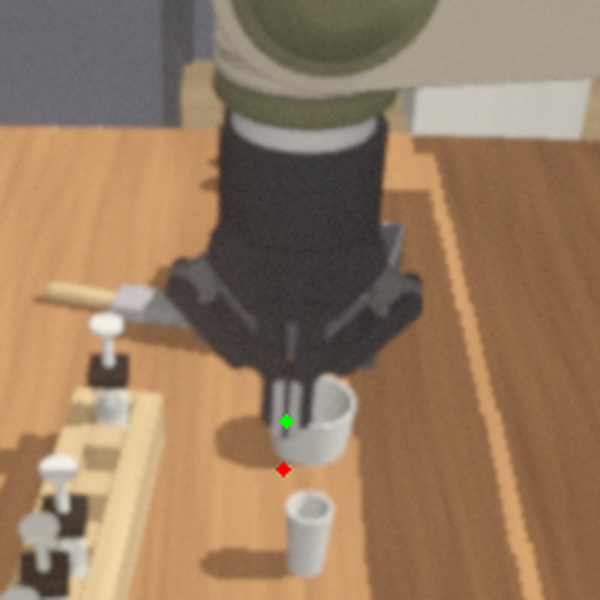

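```bash
cat >> h.py <<'E'
OFF=.034
def push2(p,ztop):
    """ztop: true height of disc top; TCP=z-OFF"""
    env.reach([*p,ztop-OFF+.02],down(YAW)); env.hold(.2)
    b=fz(); z=ztop-OFF+.002; env.move_linear([*p,z],rate=.1); log=[]
    while z>.152-OFF-.046:
        z-=.0015
        env.move_linear([*p,z],rate=.03)
        s=env.sense(); f=s['wrist_force'][2]-b; log.append((float(round(s['ee_pos'][2]*1000,1)),float(round(f,1))))
        if f>12: break
    env.hold(.15); print('END',st()[1],round(fz()-b,1),log)
    env.move_linear([*p,.152-OFF+.02],rate=.2)
E
python3 - <<'E'
from h import *
P=np.load('disc.npy')
push2(P[0]+[.001,0],.143)
print(st())
push2(P[1]+[.001,0],.152)
print(st())
E
```

```text
END [0.6598, 0.1737, 0.1075] 11.5 [(109.9, -0.5), (108.0, 1.4), (107.6, 4.9), (107.5, 12.1)]
(17.2, [0.6591, 0.1737, 0.139], [-0.8, -0.3, -1.2], 0.003)
END [0.655, 0.1167, 0.1024] 18.2 [(118.9, -1.2), (117.0, -1.1), (115.7, 1.4), (114.0, 2.0), (112.3, 1.4), (110.8, 0.6), (109.3, 0.7), (107.8, -0.1), (106.3, 1.3), (104.8, 0.3), (103.3, 0.1), (102.6, 4.5), (102.5, 10.6), (102.4, 18.1)]
(22.1, [0.6536, 0.1167, 0.1384], [-1.7, -1.0, -0.4], 0.002)
```

Dead stops at TCP z 107.5 and 102.5 mm fit jams at 10 and 15 mm, so the real fingertips sit 34.5 mm above the reported TCP. I'll use that offset from here on.

```bash
sed -i 's/^OFF=.034$/OFF=.0345/' h.py; python3 - <<'E'
from h import *
P=np.load('disc.npy')
push2(P[2]+[.001,0],.152)
print(st())
env.move_linear([P[2][0],P[2][1],.16],rate=.3)
push2(P[3]+[.001,-.002],.152)
print(st())
env.reach([.45,0.0,.30],down(YAW)); env.let_go()
shot('top','t5.png');shot('side','s5.png');print(st())
E
```

```text
END [0.649, 0.0594, 0.0864] 17.8 [(118.3, -1.2), (116.6, 0.6), (115.1, 1.2), (113.4, 1.7), (111.8, 1.9), (110.3, 1.3), (108.8, 1.1), (107.3, 0.4), (105.8, 1.4), (104.3, 0.4), (102.8, 1.2), (101.3, 1.2), (99.8, -0.7), (98.3, 1.4), (96.8, 1.2), (95.3, 1.2), (93.8, 0.8), (92.3, -0.2), (90.8, 2.2), (89.4, 0.6), (87.8, 1.0), (86.6, 2.9), (86.5, 10.9), (86.4, 18.0)]
(29.5, [0.6475, 0.0594, 0.1373], [-0.3, -0.1, 0.0], -0.003)
END [0.6346, -0.1143, 0.0865] 11.6 [(118.3, 1.5), (116.7, 1.4), (115.1, 3.1), (113.4, 2.2), (111.8, 2.2), (110.3, 1.9), (108.8, 1.7), (107.3, 2.4), (105.8, 1.6), (104.3, 2.2), (102.8, 1.5), (101.3, 1.8), (99.8, 1.1), (98.3, 2.3), (96.8, 1.8), (95.3, 2.2), (93.8, 1.5), (92.3, 2.2), (90.8, 1.7), (89.3, 2.0), (87.8, 1.6), (86.6, 3.6), (86.5, 12.0)]
(37.4, [0.6336, -0.1141, 0.1373], [-0.7, -0.4, -0.4], -0.001)
(39.3, [0.45, 0.0, 0.3], [-0.3, 0.5, -0.0], 1.001)
```

View pics/s5.png

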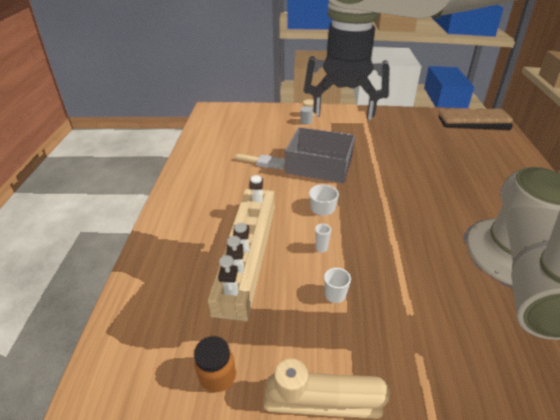

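View pics/t5.png

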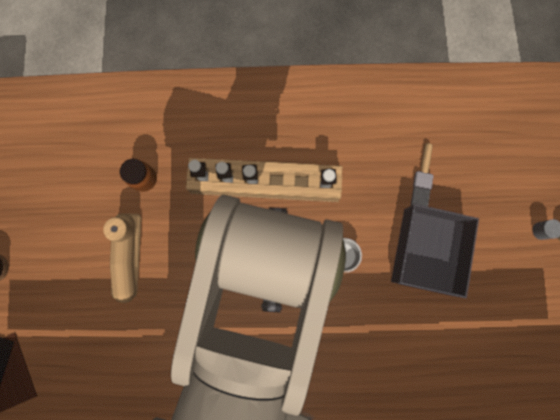

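Plungers 3 and 4 ran to the same stop at TCP 86.5 mm, about 31 mm below first contact. That is well past any jam depth, so those two are home and the offset is really 29.5 mm. Plungers 1 and 2 stopped 21 and 16 mm short of that, so they jammed at 15 and 20 mm. I'll grasp syringe 1 with force-checked steps.

```bash
sed -i 's/^OFF=.0345$/OFF=.0295/' h.py; cat >> h.py <<'E'
def descend(p,z,zend,step=.005,lim=6,rate=.08):
    b=env.sense()['wrist_force'].copy()
    while z>zend+1e-6:
        z=max(zend,z-step); env.move_linear([*p,z],rate=rate)
        f=env.sense()['wrist_force']-b
        if np.linalg.norm(f)>lim: print('FORCE at',z,f.round(1)); return z
    return z
E
python3 - <<'E'
from h import *
for dz in(.03,.0425,.055): print(dz,proj('side',np.array([[.4925,-.0037,.3],[.4075,.0037,.3]])+[0,0,dz]).round(0).tolist())
P=np.load('disc.npy'); p=P[0]+[.001,0]
env.reach([*p,.152],down(YAW)); env.hold(.1)
env.move_linear([*p,.11],rate=.15)
z=descend(p,.11,.058); print(z,st())
shot('wrist','w6.png');shot('side','s6.png')
E
```

```text
0.03 [[319.0, 121.0], [365.0, 124.0]]
0.0425 [[320.0, 115.0], [366.0, 117.0]]
0.055 [[320.0, 108.0], [367.0, 111.0]]
0.058 (43.8, [0.6586, 0.1736, 0.0579], [-0.1, -0.5, 0.3], 1.002)
```

View pics/s6.png

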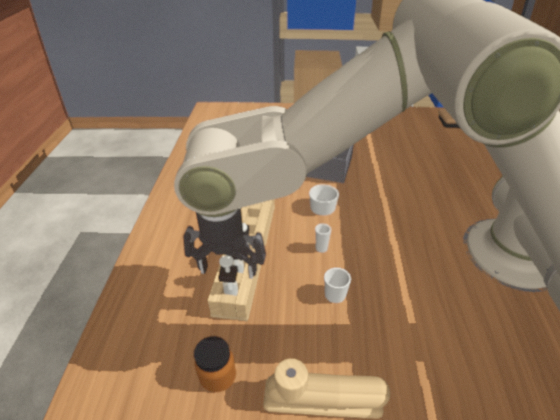

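View pics/w6.png

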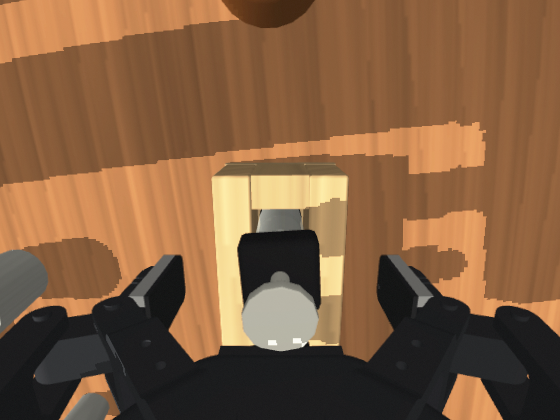

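Both views show the open jaws centred on the black grip (wrist cols 240–320), with the disc clear under the palm. Closing and lifting.

```bash
python3 - <<'E'
from h import *
P=np.load('disc.npy'); p=P[0]+[.001,0]
env.close(45); print(st()); env.hold(.2)
shot('wrist','w7.png')
env.move_linear([*p,.075],rate=.08); print(st())
env.move_linear([*p,.168],rate=.15); print(st())
shot('wrist','w8.png')
a,b=cv2.imread('pics/w7.png'),cv2.imread('pics/w8.png')
cv2.imwrite('pics/w78.png',cv2.resize(np.hstack([a,b]),(800,300)))
E
```

```text
(44.4, [0.6589, 0.1736, 0.0583], [0.3, -0.7, 2.1], 0.389)
(45.0, [0.6588, 0.1736, 0.0753], [0.2, 0.8, -1.2], 0.391)
(45.8, [0.6582, 0.1735, 0.1666], [-0.2, -0.3, -0.7], 0.393)
```

View pics/w78.png

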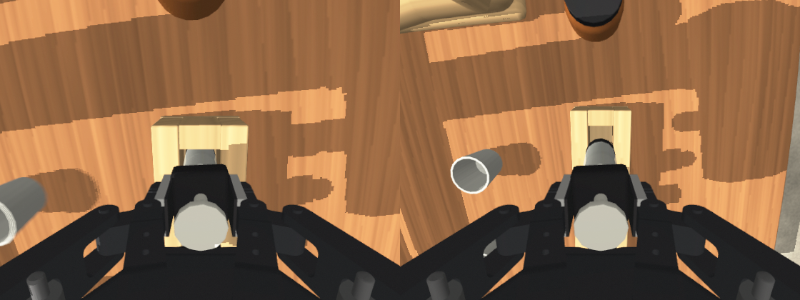

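```bash
cat >> h.py <<'E'
TIN=np.array([.4685,-.351]); TY=-.23
def to_tin(dx):
    u=TIN+dx*np.array([np.cos(TY),np.sin(TY)])
    e=env.sense()['ee_pos']
    env.move_linear([e[0],e[1],.215],rate=.2)
    env.reach([*u,.215],down(TY)); print(st())
    env.move_linear([*u,.10],rate=.15)
    z=descend(u,.10,.064,step=.006); print(z,st())
    env.let_go(); env.hold(.2)
    env.move_linear([*u,.215],rate=.25); print(st())
E
python3 - <<'E'
from h import *
to_tin(.04)
shot('wrist','w9.png');shot('top','t9.png');shot('side','s9.png')
a,b=cv2.imread('pics/w9.png'),cv2.imread('pics/s9.png')
cv2.imwrite('pics/c9.png',cv2.resize(np.hstack([a,b]),(800,300)))
E
```

```text
(48.2, [0.508, -0.3593, 0.215], [-0.3, 0.2, -1.4], 0.391)
0.064 (50.6, [0.5073, -0.3599, 0.0635], [-0.1, 1.7, -0.3], 0.391)
(52.1, [0.507, -0.3597, 0.2134], [0.0, 0.3, -1.0], 1.0)
```

View pics/c9.png

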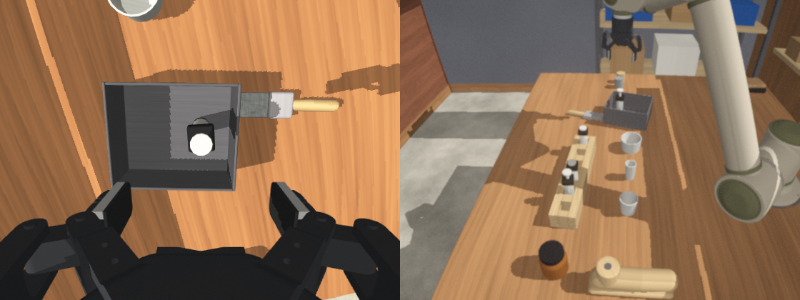

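Syringe 1 stands upright in the tin (wrist panel, 200,140), and three are left in the rack. Next is syringe 2.

```bash
python3 - <<'E'
from h import *
P=np.load('disc.npy'); p=P[1]+[.001,0]
env.reach([*p,.152],down(YAW)); env.hold(.1)
env.move_linear([*p,.11],rate=.15)
z=descend(p,.11,.058); print(z,st())
env.close(45); env.hold(.2); print(st())
shot('wrist','w10.png')
env.move_linear([*p,.075],rate=.08)
env.move_linear([*p,.168],rate=.15); print(st())
shot('wrist','w11.png')
to_tin(-.042)
shot('wrist','w12.png');shot('side','s12.png')
env.reach([.40,-.30,.35],down(TY))
shot('top','t12.png'); print(st())
r=[cv2.resize(cv2.imread('pics/'+f+'.png'),(400,300)) for f in('w10','w11','w12','s12')]
cv2.imwrite('pics/c12.png',np.vstack([np.hstack(r[:2]),np.hstack(r[2:])]))
E
```

```text
0.058 (57.4, [0.6534, 0.1167, 0.0579], [0.1, -0.3, 0.2], 0.998)
(58.1, [0.6537, 0.1167, 0.0583], [-0.0, -0.2, 3.9], 0.391)
(59.3, [0.6529, 0.1166, 0.1667], [-0.8, -0.3, -0.9], 0.39)
(61.6, [0.4282, -0.3409, 0.215], [-0.6, 0.0, -0.3], 0.385)
0.064 (64.0, [0.4275, -0.3412, 0.0636], [-0.1, 0.2, -0.8], 0.389)
(65.5, [0.4272, -0.341, 0.2136], [-1.6, -0.4, -1.1], 1.002)
(66.3, [0.3999, -0.3, 0.3482], [-0.0, -0.3, -0.7], 1.002)
```

View pics/c12.png

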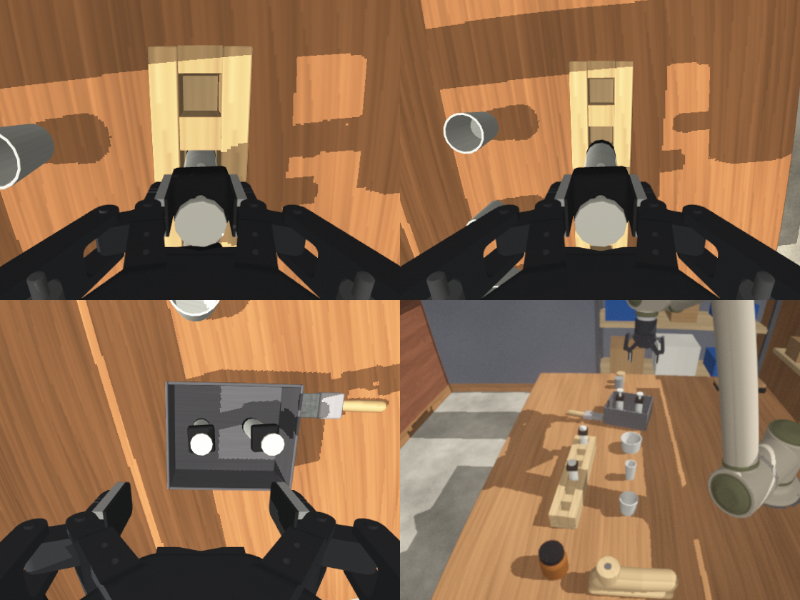

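View pics/t12.png

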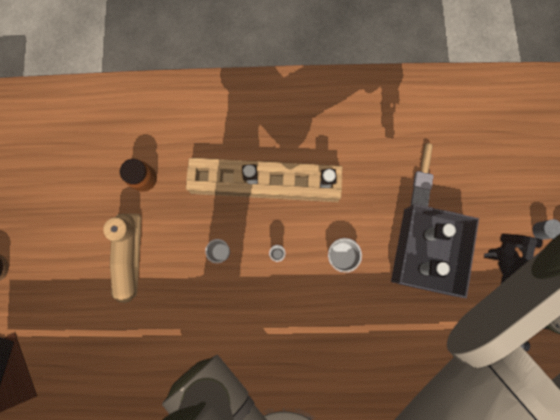

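Both jammed syringes stand in the tin. The middle cup has been knocked from (218,267) to (218,251), so I'll measure the cups again from above with the wrist camera.

```bash
cat >> h.py <<'E'
import pickle
def look(pos,phi,tag):
    env.reach(pos,down(phi)); env.hold(.15)
    cm=env.camera_model('wrist'); shot('wrist',tag+'.png'); pickle.dump(cm,open(tag+'.pkl','wb')); return cm
E
python3 - <<'E'
from h import *
im=cv2.imread('pics/t12.png')
cv2.imwrite('pics/t12c.png',cv2.resize(im[225:285,200:370],None,fx=4.5,fy=4.5,interpolation=cv2.INTER_CUBIC))
g=atz('top',[[217.8,251]],.056)[0]; print(g)
cm=look([.475,-.02,.33],0,'w13')
print(proj('w',[[*g[:2],.056],[.4705,.002,.064],[.463,-.153,.048]],cm).round(0).tolist())
for n in("cup_large_mid","cup_mid_mid","cup_small_mid"):
    print(n,[((np.array(b['rect'])*[560,420,560,420]).round(1).tolist(),round(b['confidence'],2)) for b in env.boxes_of(n,'wrist')][:3])
print(st())
E
```

```text
[0.47838068 0.13611184 0.056     ]
[[283.0, 45.0], [277.0, 152.0], [273.0, 254.0]]
cup_large_mid [([248.8, 225.6, 300.5, 276.8], 0.86)]
cup_mid_mid [([263.8, 22.4, 305.4, 65.5], 0.58)]
cup_small_mid [([267.4, 137.9, 290.0, 161.3], 0.89), ([248.6, 227.5, 298.1, 276.0], 0.34)]
(67.8, [0.475, -0.0205, 0.33], [-0.6, 0.1, -0.0], 1.0)
```

View pics/t12c.png

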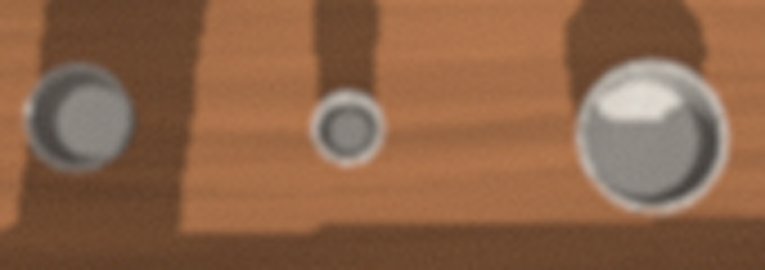

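View pics/w13.png

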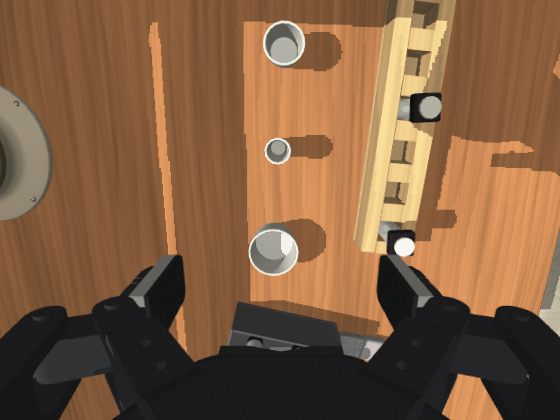

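```bash
python3 - <<'E'
from h import *
cm=pickle.load(open('w13.pkl','rb'))
C={}
for n,w,t,z in(('M',[284.5,43.5],[217.4,251],.056),('S',[277.5,151],[277.3,253.2],.064),('L',[273,251.5],[345,255.2],.048)):
    a=atz('w',[w],z,cm)[0];b=atz('top',[t],z)[0];print(n,a.round(4),b.round(4)); C[n]=(a*.6+b*.4)[:2]
pickle.dump(C,open('C.pkl','wb'))
p=C['M']
env.reach([*p,.13],down(0)); env.hold(.1)
env.move_linear([*p,.04],rate=.15)
z=descend(p,.04,.0135); print(z,st())
cm=env.camera_model('wrist'); shot('wrist','w14.png')
env.close(30); env.hold(.2); print(st()); shot('wrist','w15.png')
env.move_linear([*p,.03],rate=.08); env.hold(.1); print(st()); shot('side','s15.png')
r=[cv2.resize(cv2.imread('pics/'+f+'.png'),(400,300)) for f in('w14','w15','s15')]
cv2.imwrite('pics/c15.png',np.vstack([np.hstack(r[:2]),np.hstack([r[2],r[2]*0])]))
E
```

```text
M [0.4808 0.1383 0.056 ] [0.4784 0.137  0.056 ]
S [0.4713 0.0028 0.064 ] [0.4701 0.0017 0.064 ]
L [ 0.4635 -0.1488  0.048 ] [ 0.4625 -0.1513  0.048 ]
0.0135 (71.1, [0.4798, 0.1378, 0.0135], [0.8, -0.2, -0.4], 0.997)
(71.8, [0.4799, 0.1378, 0.014], [-2.3, -0.3, 6.5], 0.612)
(72.3, [0.4796, 0.1378, 0.0296], [-0.4, -0.2, -0.4], 0.612)
```

View pics/c15.png

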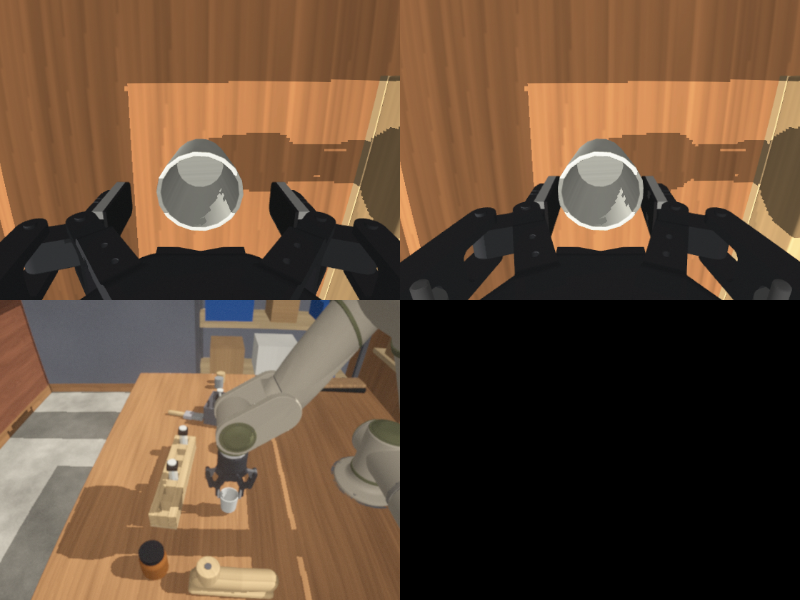

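```bash
python3 - <<'E'
from h import *
C=pickle.load(open('C.pkl','rb')); p=C['M'];q=C['L']
env.move_linear([*p,.12],rate=.2)
env.move_linear([*q,.12],rate=.25); env.hold(.1)
shot('wrist','w16.png'); shot('side','s16.png'); print(st())
r=[cv2.imread('pics/'+f+'.png') for f in('w16','s16')]
cv2.imwrite('pics/c16.png',cv2.resize(np.hstack(r),(800,300)))
E
```

```text
(74.4, [0.4632, -0.149, 0.12], [-0.7, 0.1, 0.2], 0.615)
```

View pics/c16.png

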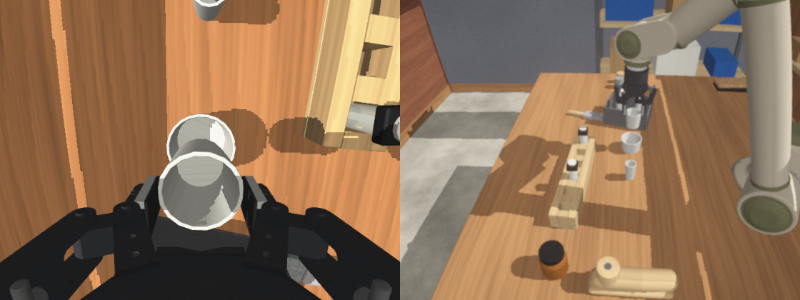

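The cup hangs upright, in line over the large one (wrist panel, column about 200 for both). Lowering it under force checks.

```bash
python3 - <<'E'
from h import *
q=pickle.load(open('C.pkl','rb'))['L']
env.move_linear([*q,.065],rate=.15); env.hold(.1)
z=descend(q,.065,.018,step=.004,lim=5); print(z,st())
shot('wrist','w17.png')
env.let_go(); env.hold(.2)
env.move_linear([*q,.14],rate=.2); env.hold(.1)
shot('wrist','w18.png'); shot('side','s18.png'); print(st())
r=[cv2.imread('pics/'+f+'.png') for f in('w17','w18')]
cv2.imwrite('pics/c18.png',cv2.resize(np.hstack(r),(800,300)))
cv2.imwrite('pics/s18c.png',cv2.resize(cv2.imread('pics/s18.png')[120:320,180:380],None,fx=3,fy=3))
E
```

```text
0.018 (78.0, [0.4634, -0.1499, 0.0181], [1.2, -0.2, 0.7], 0.611)
(79.7, [0.4627, -0.1495, 0.1389], [0.1, -0.5, 0.2], 1.003)
```

View pics/c18.png

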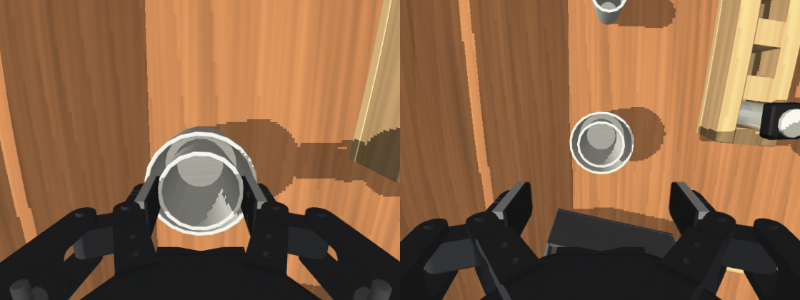

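View pics/s18c.png

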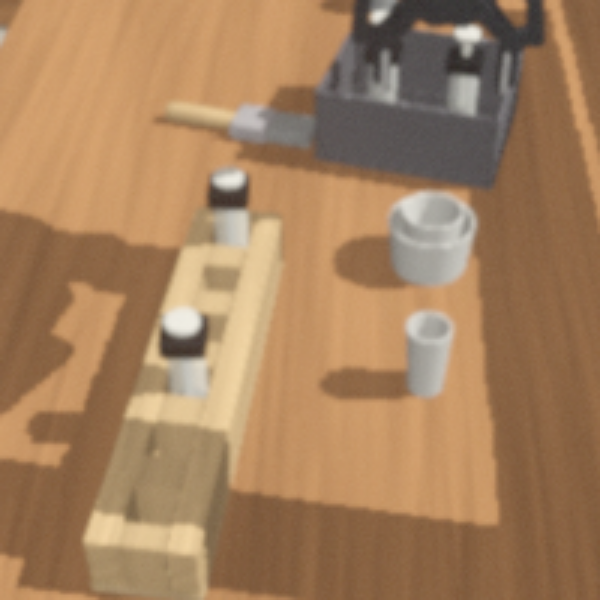

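The middle cup is seated in the large one. Small cup next.

```bash
python3 - <<'E'
from h import *
im=cv2.imread('pics/w18.png'); cv2.imwrite('pics/w18c.png',cv2.resize(im[140:260,220:340],None,fx=5,fy=5,interpolation=cv2.INTER_CUBIC))
pickle.dump(env.camera_model('wrist'),open('w18.pkl','wb'))
C=pickle.load(open('C.pkl','rb')); p=C['S']
env.reach([*p,.14],down(0)); env.hold(.1)
cm=env.camera_model('wrist'); shot('wrist','w19.png'); pickle.dump(cm,open('w19.pkl','wb'))
print(proj('w',[*p,.064],cm),st())
E
```

```text
[[279.98269372 203.14025796]] (80.5, [0.471, 0.0013, 0.1399], [0.9, -0.2, 0.0], 1.003)
```

View pics/w18c.png

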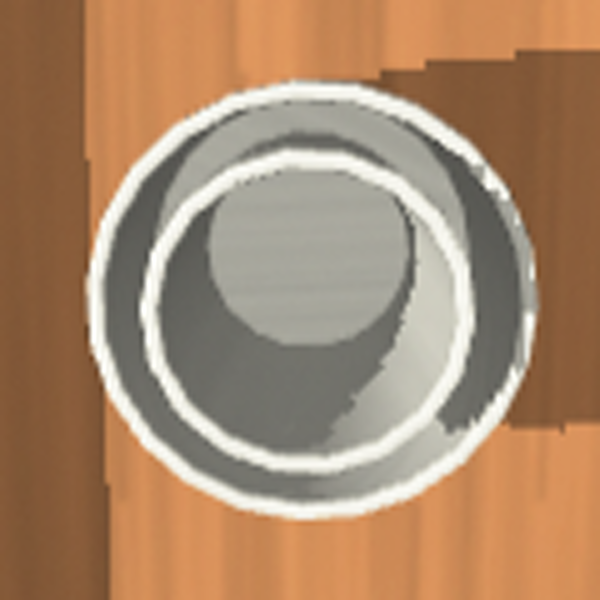

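View pics/w19.png

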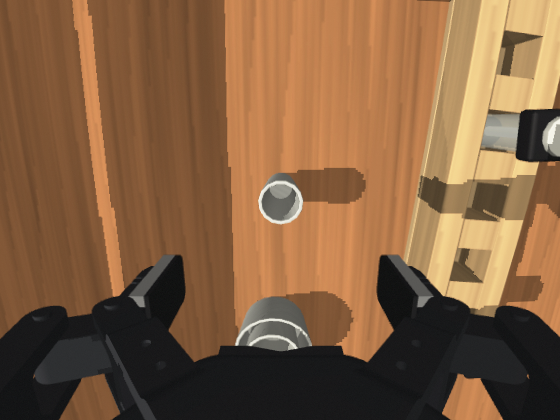

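```bash
python3 - <<'E'
from h import *
C=pickle.load(open('C.pkl','rb')); p=C['S']
m=atz('w',[[281.4,202]],.060,pickle.load(open('w18.pkl','rb')))[0]; s=atz('w',[[280.5,203]],.064,pickle.load(open('w19.pkl','rb')))[0]
print(m,s,p); p=s[:2];q=m[:2]
C['N']=q; C['S']=p; pickle.dump(C,open('C.pkl','wb'))
env.move_linear([*p,.05],rate=.15)
z=descend(p,.05,.0235); env.close(25); env.hold(.2); print(st())
env.move_linear([*p,.04],rate=.08); env.hold(.1)
env.move_linear([*p,.13],rate=.2)
env.move_linear([*q,.13],rate=.25); env.hold(.15)
shot('wrist','w20.png'); shot('side','s20.png'); print(st())
r=[cv2.imread('pics/'+f+'.png') for f in('w20','s20')]
cv2.imwrite('pics/c20.png',cv2.resize(np.hstack(r),(800,300)))
E
```

```text
[ 0.46349383 -0.14836748  0.06      ] [0.471243   0.00245759 0.064     ] [0.47083391 0.00234403]
(83.5, [0.4714, 0.0024, 0.0237], [-1.4, -0.2, 5.0], 0.394)
(85.5, [0.4636, -0.1473, 0.13], [-0.0, 1.1, -0.1], 0.395)
```

View pics/c20.png

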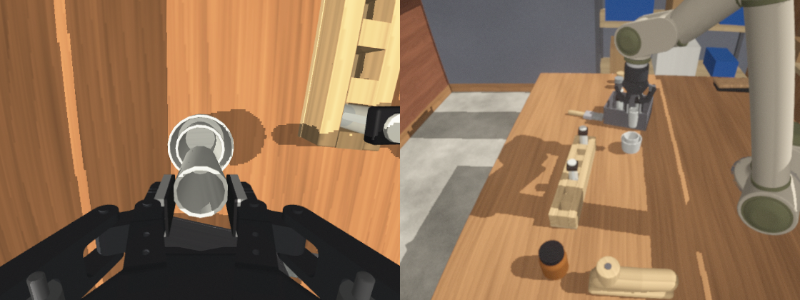

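```bash
python3 - <<'E'
from h import *
q=pickle.load(open('C.pkl','rb'))['N']
env.move_linear([*q,.085],rate=.15); env.hold(.1)
z=descend(q,.085,.033,step=.004,lim=5); print(z,st())
shot('wrist','w21.png')
env.let_go(); env.hold(.2)
env.move_linear([*q,.15],rate=.2); env.hold(.1)
shot('wrist','w22.png')
env.reach([.42,.05,.33],down(0)); env.hold(.3)
shot('side','s22.png'); shot('wrist','w23.png'); print(st())
r=[cv2.resize(cv2.imread('pics/'+f+'.png'),(400,300)) for f in('w21','w22','w23')]
cv2.imwrite('pics/c22.png',np.vstack([np.hstack(r[:2]),np.hstack([r[2],cv2.resize(cv2.imread('pics/s22.png')[110:290,180:420],(400,300))])]))
E
```

```text
0.033 (89.3, [0.4634, -0.1483, 0.0328], [-0.5, 0.1, -0.4], 0.392)
(92.5, [0.4201, 0.0497, 0.3297], [-0.2, 0.0, -0.6], 1.0)
```

View pics/c22.png

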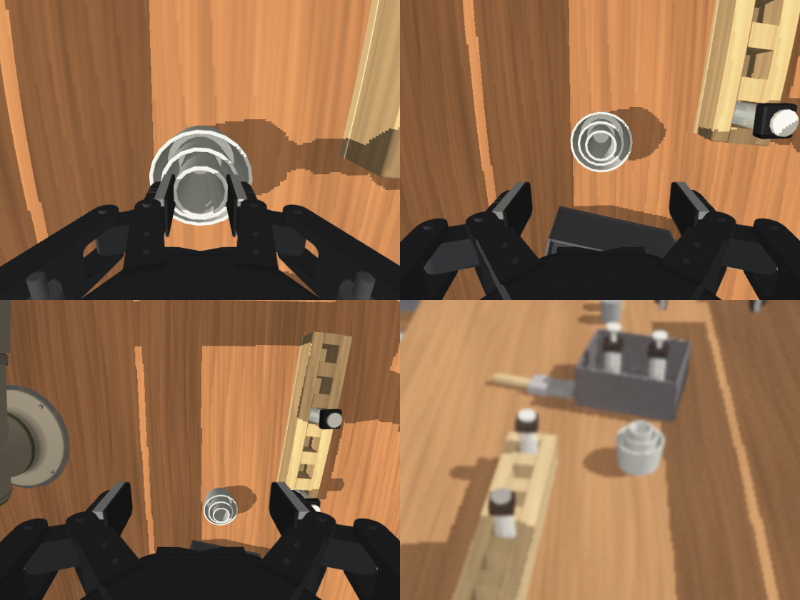

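```bash
python3 - <<'E'
from h import *
shot('top','t24.png')
for n in("brush","last","jar"): print(n,[((np.array(b['rect'])*[560,420,560,420]).round().tolist(),round(b['confidence'],2)) for b in env.boxes_of(n,'top')][:2])
env.hand_in(); print(st())
E
```

```text
brush [([413.0, 142.0, 430.0, 205.0], 0.7)]
last [([105.0, 212.0, 141.0, 303.0], 0.67)]
jar [([120.0, 156.0, 157.0, 192.0], 0.86)]
the job is handed in; nothing more can be done
the job is handed in; nothing more can be done
```

The bench is closed down and the job is handed in, at about 93 s of the 210 s allowed; `hand_in()` gave no verdict.

- **Syringes:** four were in the rack, and I pushed each plunger until it stopped dead at 11–18 N.
    - **Sound:** two ran to the same full-home depth and were left standing in the rack.
    - **Jammed:** two stopped at about 15 mm and 20 mm. They now stand in the scrap tin.
- **Cups:** the middle cup was knocked a few centimetres during the run, so I measured it again first. Middle is in large and small in middle. The last pictures show all three upright, roughly centred and seated, with the large one on the bench.
- **Bystanders:** the final detections of the last, jar and brush are within about 4 pixels (under 10 mm) of where they started.

**Disagreements:**
- **Finger length:** the real fingertips sit about 29.5 mm above the reported tool point. My first push therefore met the disc much lower than expected. I first set the offset at 34.5 mm, then corrected it from the two home stops and used it for all later moves.
- **Start of travel:** with that offset, first contact on the plungers came about 4–5 mm lower than a fully out plunger should give, and I did not find out why. The push readings were noisy by 1–2 N. The jam depths rest on the stops, not on first contact.
- **Camera heights:** heights measured from the cameras came out 3–10 mm low, so I used the given dimensions instead.

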